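# Load the detergent tablet and hold the flush lever halfway

## Robot

A 6-joint arm with a two-finger parallel gripper is mounted at the origin on the work surface. World frame = base frame: x ahead of the robot, y to its left, z up, the work surface at z = 0. Lengths are in mm, angles in rad, forces in N, time in s.
With the tool pointing down it reaches from about 400 to 925 mm from the base axis. Payload 12.5 kg.
Tool frame: the origin (TCP) lies on the mounting face of the last link; the fingertips stand 190 mm ahead of it and the grasp point (between the pads) lies 171 mm ahead of it; z points along the fingers, y is the line along which they close (so a half turn about z gives the same grasp; the last joint's range is limited). The gripper opens to 95 mm and grips with 3 to 60 N. Pads are 20 mm wide; open, the fingers measure 119 mm over their backs; the gripper's body (75 mm by 180 mm) begins 59 mm behind the grasp point.
Start: joints at [-1.255, 0.491, 1.559, -0, 1.092, -0.106], TCP at [255.896, -570.212, 404.761] pointing down, gripper open.
Joint ranges: [-3.1, 3.1], [-0.84, 2.19], [0.05, 2.79], [-1.13, 4.28], [0.06, 2.93], [-2.69, 2.69]. Speed limits (rad/s): [2.22, 2.22, 2.79, 3.14, 3.14, 3.14].

## Interface

Orientations are given as [roll, pitch, yaw] about the fixed x, y, z axes, in that order (R = Rz(yaw) Ry(pitch) Rx(roll)).
In Python, from cell import * gives the robot as it stands.
- The arm moves only by the tool arm_command, never from a script. Its argument "rows" is a list that holds one entry, the list of rows, each a list of 7 numbers: the shift along the tool's x, y, z normalised to -1 to 1, where 1 is 0.15 m, then the turn, a rotation vector about the tool's x, y, z normalised to -1 to 1, where 1 is 360 degrees, then the opening, from -1 (shut) to 1 (fully open). A call has 1 to 10 rows; each row is the pose to reach, as a shift and turn from the pose commanded when the call began, along the tool's axes at that moment, turning the shorter way round; what a row does not reach only later rows make up. A row lasts 1/12 s, in which the tool goes at most 41.7 mm and 7.16 degrees, less where a joint would pass 70% of its speed; a pose out of reach is approached as far as the arm can. A call with a number of a shift or a turn outside -1 to 1 is refused whole. A call with a gripper value outside its range is refused whole. The fingers move at their own pace and stop on an object; the grip force is fixed at half the most. Time passes only in rows, so rows that repeat a pose let the fingers close. It gives the time, the measured TCP pose, the force, the opening and the grip force at its end, in the units of the state.
- state(): the state, without advancing time (a new reading comes with each control period).
- read_camera(name): name is "scene" or "top" or "wrist"; returns (picture, depth): 480x640x3 uint8, red, green, blue; 480x640 float32, mm along the optical axis (not along the pixel's ray), 0 where there is no reading.
- get_calibration(name): a dict with "camera_matrix" (3x3 intrinsics, pixels), "position" and "orientation" of the camera in the world; the wrist camera has in their place "hand_eye" (4x4, takes a point from camera to tool coordinates, whose origin is the TCP and whose axes are the flange's). Camera axes: x right, y up, looking along -z (the intrinsics and any distortion apply to the point x, -y, -z); pixel columns grow to the right and rows downward; lengths in mm; the calibration is good to about 2 mm. A picture is of the moment at which its call begins: read the wrist's pose just before it. get_calibration takes no time and is no camera call.
- job_done(): hands the job in; it is judged then, once.
The state is a dict: "t": time; "joints": joint angles; "qvel": joint speeds; "tau": joint torques, N m; "eef_pos": TCP position; "tcp_rot": TCP orientation; "ft_force": force on the tool from outside, world axes, zero at the start; "moment": the same for the moment, N m; "opening": opening from 0.0 (shut) to 1.0 (fully open); "grip_force": force on a finger pad.
Only numpy, scipy, OpenCV 4.12 (cv2) and the standard library are available. Lean on these libraries where they do the work, as an engineer would, in place of code of your own. Each camera call takes 0.05 s, during which the arm holds its last target. There are 200 camera calls.

## Task

Put the blue-topped detergent tablet into the blue bay of the washer's open drawer and let go of it, then push the drawer fully home with the tablet in it. Then press the red pad of the spring-loaded flush lever down to halfway (lever level, at the green band), never down to its stop, and finish still holding it there: do not let go at the end. Leave the other things on the counter where they are.

Things in the scene. Friction and masses are not known exactly. Their poses are not given: they have to be found in the camera images.
- blue_tablet: The detergent tablet: a rounded block 40 (own x) x 30 (own y) x 18 (z) mm, white below with a blue top layer, about 30 g, lying flat on the counter on the left. Origin: centre of its underside. It changes places with the green tablet and the orange bar, which have the same shape.
- washer: Fixed white counter-top washer. Origin: on the counter, middle of the foot of the console's front face; own x points from that face back into the machine, y left, z up. Console 300 wide (y +-150), 220 deep, 113 mm high: drawer in its left half, lever on its right half. The drum tub, 206 mm high, stands right of it (y -160 to -450, x 40 to 290).
- drawer (a joint): Detergent drawer's slide, m: 0 = fully home, 0.15 = right out towards the robot (washer's -x). Starts 0.125 to 0.145. Friction 1.5 N; stays where left. Two open bays side by side, each 126 mm long (x), about 65 wide (y), floor 27 mm above the counter, walls 42 mm above the floor: the left bay is blue, the right one white.
- blue_bay (a point): Centre of the floor of the drawer's left, blue bay, 27 mm above the counter; moves with the drawer; axes as the washer's. It lies 75 mm behind the outer face of the drawer's front.
- drawer_front (a point): Centre of the outer face of the drawer's front, a flat upright panel 150 mm wide (y) and 80 mm high (12 mm thick, 21 to 101 mm above the counter); push here along the washer's +x. Moves with the drawer; axes as the washer's.
- lever (a joint): Spring-loaded lever, rad: 0 = at rest (tip 0.2 rad up), 0.2 = halfway (lever level), 0.4 = at its stop. Hinge along the washer's y, at its x 130, y -81, z 147 mm; the pad is 100 mm from it towards the robot. Springs back. Push on the pad: 3 N starts it, 9 N halfway, 15 N at the stop; the pad sinks 20 mm from rest to halfway, 40 mm to the stop.
- pad_top (a point): Middle of the upper face of the lever's red pad, where to press. The pad is 44 (x) x 60 (y) x 14 mm. This point is about 174 mm above the counter at rest, 154 mm at halfway, 134 mm at the stop; it moves with the lever. An index post just right of the pad (look only) has a green band, level with the pad at halfway, and red below it.
- green_tablet: Green-topped white descaler tablet, same 40 x 30 x 18 mm shape as the blue one; a bystander. Origin: centre of its underside.
- orange_bar: All-orange stain-remover bar, 40 x 30 x 18 mm; a bystander. Origin: centre of its underside.
- softener: Green bottle with a blue cap, 72 mm across, 190 mm tall, right of the robot; a bystander. Origin: centre of its underside.
- stain_jar: Jar with yellow label, 80 mm across, 100 mm tall; a bystander. Origin: centre of its underside.
- dose_cup: Small orange open dosing cup, 70 mm across the rim, 70 mm tall; a bystander. Origin: centre of its underside.
- brush: Flat brush (wooden handle, grey head) lying on the counter at the right, near the softener bottle; its handle lies along its own x; a bystander.
Things that resemble listed ones, but are neither listed nor needed, are in the scene too. What is shaped like the blue_tablet but black or pink is not meant.

How it is judged:
By the outcome, as a careful person would: the job done as asked, in the order asked, and still so for the second after the job is handed in, while the arm keeps its last pose, push and grip.
It also fails if it takes over 58 s, if anything falls off the work surface, if the arm or the gripper's body presses on something with over 40 N, if the wrist force passes 120 N, or if a joint passes its speed limit or range.

## Working session

There is one attempt and no reset: what is moved stays moved. The work goes in short steps, Python scripts to look and compute and a tool call to move; the robot and the scene stay as the last step left them, time stands still between calls to the robot, and variables do not carry over. Pictures are saved under pics/ and viewed, at most 10 in all, crops included, and the job is handed in when it is done.

Besides the shell and the picture viewer there is one more tool, called as name(argument=value, ...) on one line, values as JSON. arm_command: Moves the arm, as the interface text tells. Its arguments: {"type":"object","properties":{"rows":{"type":"array","items":{"type":"array","items":{"type":"array","items":{"type":"number","minimum":-1,"maximum":1}}}}},"required":["rows"]}

```bash
mkdir -p pics; ls
cat > h.py <<'E'
from cell import *
import numpy as np, cv2
from scipy.spatial.transform import Rotation as R
def pose():
    s=state(); return np.array(s["eef_pos"]),R.from_euler('xyz',s["tcp_rot"]).as_matrix()
def cam(n,p=None):
    c=get_calibration(n);K=np.array(c["camera_matrix"])
    if n=="wrist":
        H=np.array(c["hand_eye"]);t,r=p if p else pose()
        return K,r@H[:3,:3],r@H[:3,3]+t
    o=np.array(c["orientation"]); 
    return K,(R.from_euler('xyz',o).as_matrix() if o.size==3 else o),np.array(c["position"])
def ray_plane(C,uv,z):
    K,r,t=C;uv=np.atleast_2d(uv).astype(float)
    d=np.c_[(uv[:,0]-K[0,2])/K[0,0],-(uv[:,1]-K[1,2])/K[1,1],-np.ones(len(uv))]@r.T
    return t+d*((z-t[2])/d[:,2])[:,None]
def cloud(C,D):
    K,r,t=C;v,u=np.mgrid[:480,:640]
    P=np.stack([(u-K[0,2])/K[0,0]*D,-(v-K[1,2])/K[1,1]*D,-D],-1)
    return P@r.T+t
def proj(C,P):
    K,r,t=C;q=(np.atleast_2d(P)-t)@r
    return np.c_[K[0,0]*q[:,0]/-q[:,2]+K[0,2],K[1,1]*q[:,1]/q[:,2]+K[1,2]]
def save(n,I): cv2.imwrite("pics/"+n,cv2.cvtColor(I,cv2.COLOR_RGB2BGR))
E
python3 - <<'E'
from h import *
print(state())
for n in ["scene","top","wrist"]:
    print(n,get_calibration(n))
for n in ["scene","top"]:
    I,D=read_camera(n);save(n+".png",I);np.savez(n,I=I,D=D)
E
```

```text
pics
{'t': 0.0, 'joints': array([-1.25458169e+00,  4.91547697e-01,  1.55945095e+00,  4.75967774e-05,
        1.09172931e+00, -1.05613287e-01]), 'qvel': array([-0.00142779, -0.00058421, -0.00079213, -0.0005943 , -0.00150771,
       -0.0002226 ]), 'tau': array([-1.55946823e-04, -6.12650084e+01, -2.58183521e+01,  6.92353863e-02,
        4.81873623e-02, -1.11939901e-04]), 'eef_pos': array([ 255.89748025, -570.17020251,  404.16848876]), 'tcp_rot': array([-3.14046812e+00, -1.61658947e-04,  4.21805874e-01]), 'ft_force': array([-0.112503  ,  0.77256924, -0.86643872]), 'moment': array([-0.00256116,  0.01493358, -0.03698616]), 'grip_force': 0.0, 'opening': 0.9994517886401236}
scene {'camera_matrix': array([[461.8107023 ,   0.        , 309.23384198],
       [  0.        , 461.8107023 , 237.74582133],
       [  0.        ,   0.        ,   1.        ]]), 'position': array([1429.08232519,  232.39541238,  698.33497409]), 'orientation': array([0.99753595, 0.00753132, 1.85134197])}
top {'camera_matrix': array([[549.94567467,   0.        , 313.73798596],
       [  0.        , 549.94567467, 235.55663302],
       [  0.        ,   0.        ,   1.        ]]), 'position': array([5.07862166e+02, 4.78919388e-01, 1.28430010e+03]), 'orientation': array([ 0.08717733, -0.02396133, -1.5420525 ])}
wrist {'camera_matrix': array([[398.0777943 ,   0.        , 323.39715209],
       [  0.        , 398.0777943 , 237.66262693],
       [  0.        ,   0.        ,   1.        ]]), 'hand_eye': array([[ 3.31180922e-04,  9.70939689e-01,  2.39324070e-01,
         6.76241625e+01],
       [ 9.99999507e-01, -5.45715343e-04,  8.30154390e-04,
         3.47655065e-01],
       [ 9.36632662e-04,  2.39323677e-01, -9.70939391e-01,
         2.01792694e+01],
       [ 0.00000000e+00,  0.00000000e+00,  0.00000000e+00,
         1.00000000e+00]])}
```

View pics/top.png

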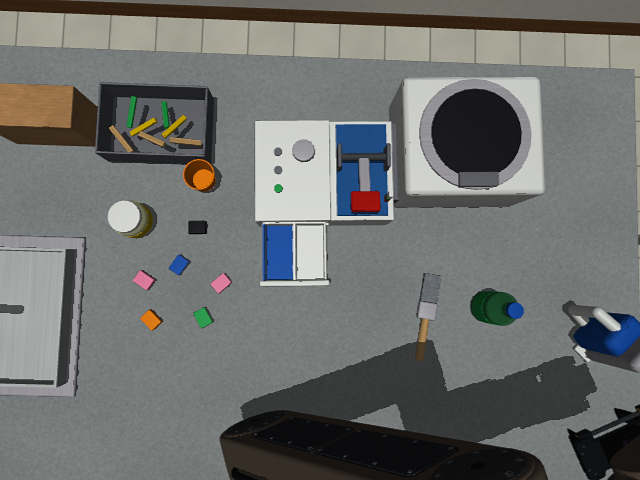

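View pics/scene.png

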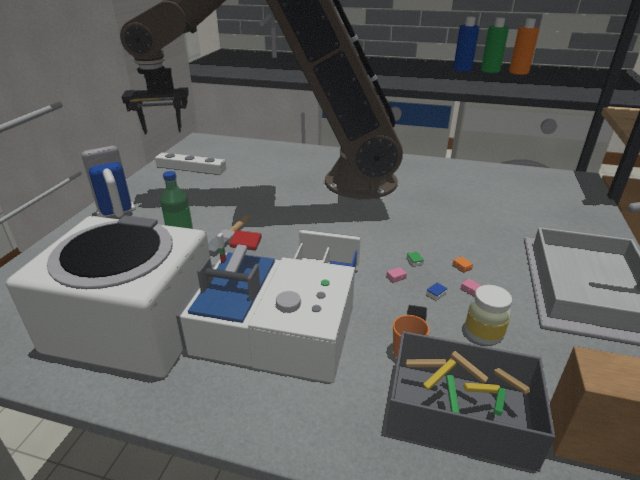

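The top view shows the blue tablet at (179,265). Look-alikes there are pink (145,280) and (221,283), green (204,317), orange (151,320) and black (198,227). The blue bay is at (278,252), the drawer front edge near row 284, the red pad at (365,202) and the softener at (497,308). I choose the blue one at (179,265).

Run:
```python
from h import *
z=np.load("top.npz");I,D=z["I"],z["D"];C=cam("top");hsv=cv2.cvtColor(I,cv2.COLOR_RGB2HSV);P=cloud(C,D)
def blob(lo,hi,box,zpl=None):
    m=cv2.inRange(hsv,lo,hi);b=np.zeros_like(m);x0,y0,x1,y1=box;b[y0:y1,x0:x1]=m[y0:y1,x0:x1]
    c=max(cv2.findContours(b,0,2)[0],key=cv2.contourArea);f=np.zeros_like(m);cv2.drawContours(f,[c],-1,255,-1)
    f=cv2.erode(f,np.ones((3,3)));med=np.median(P[f>0],0)
    w=ray_plane(C,c[:,0],zpl if zpl else med[2]);r=cv2.minAreaRect(w[:,:2].astype(np.float32))
    print(box,"median",med.round(1),"rect",np.round(r[0],1),np.round(r[1],1),round(r[2],1));return r
B=((105,120,60),(125,255,255))
blob(*B,(165,250,195,280),18)
for n,lo,hi,b in [("g",(50,80,40),(80,255,255),(190,300,220,335)),("o",(5,150,100),(20,255,255),(135,305,165,335)),("p",(150,50,100),(179,255,255),(130,265,160,295)),("p",(150,50,100),(179,255,255),(208,270,235,296))]: blob(lo,hi,b,18)
blob(*B,(255,220,300,290),27)
blob((0,150,80),(10,255,255),(340,180,390,220))
# console & drawer by height
for lo,hi,box in [(108,118,(240,110,400,230)),(60,75,(250,215,340,295)),(85,106,(250,222,345,295))]:
    x0,y0,x1,y1=box;Q=P[y0:y1,x0:x1];m=(Q[...,2]>lo)&(Q[...,2]<hi);q=Q[m]
    r=cv2.minAreaRect(q[:,:2].astype(np.float32));print(lo,len(q),np.round(r[0],1),np.round(r[1],1),round(r[2],2),np.percentile(q,[1,50,99],axis=0).round(1).tolist())
    print(cv2.boxPoints(r).round(1).tolist())
print("counter z",np.median(P[330:360,230:300,2]))
save("c1.png",cv2.resize(I[190:340,110:340],None,fx=3,fy=3,interpolation=cv2.INTER_CUBIC))
```

```text
(165, 250, 195, 280) median [542.7 281.4  18.4] rect [543.4 281.1] [29.5 39.7] 55.8
(190, 300, 220, 335) median [425.5 220.4  18.5] rect [425.3 220.7] [39.7 30.3] 30.7
(135, 305, 165, 335) median [416.3 338.2  17.9] rect [416.6 338.1] [38.7 29.8] 47.3
(130, 265, 160, 295) median [505.8 359.4  18.7] rect [506.  359.6] [40.5 29.9] 57.3
(208, 270, 235, 296) median [504.2 183.7  18.2] rect [504.5 183.4] [30.  40.2] 41.9
(255, 220, 300, 290) median [575.9  51.8  28.2] rect [578.8  55.3] [128.1  66.2] 2.1
(340, 180, 390, 220) median [ 678.5 -126.3  174.8] rect [ 679.6 -126.1] [41.2 57.3] 1.9
108 10094 [765.1 -47.5] [239.2 311.9] 2.96 [[645.1, -183.4, 108.4], [751.5, -13.8, 113.4], [861.1, 105.0, 117.7]]
[[637.5999755859375, 102.0], [653.7999877929688, -209.5], [892.5999755859375, -197.10000610351562], [876.5, 114.4000015258789]]
60 483 [581.2   7.1] [128.6 182.4] 2.61 [[517.7, -70.2, 61.0], [605.9, 18.8, 69.1], [646.6, 90.1, 74.0]]
[[512.7999877929688, 95.30000305175781], [521.0999755859375, -86.9000015258789], [649.5999755859375, -81.0], [641.2999877929688, 101.19999694824219]]
85 421 [508.7  15.6] [ 12.9 148.4] 1.65 [[501.3, -57.9, 88.1], [508.7, 10.1, 100.5], [517.1, 87.2, 105.4]]
[[500.20001220703125, 89.5999984741211], [504.3999938964844, -58.79999923706055], [517.2999877929688, -58.400001525878906], [513.0999755859375, 89.9000015258789]]
counter z 0.044169725074084454
```

View pics/c1.png

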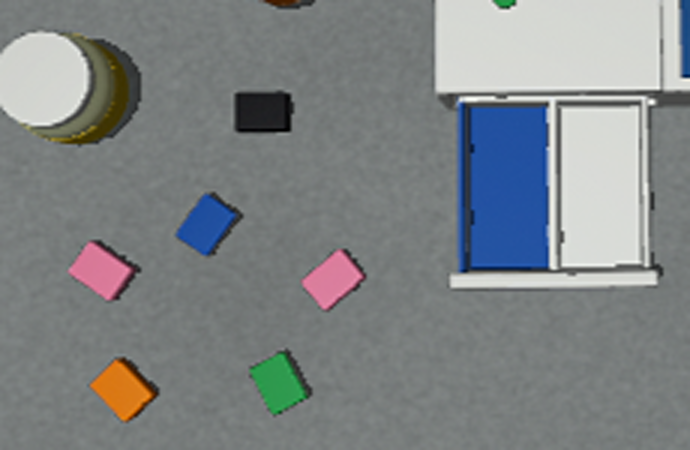

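The crop confirms that the blue tablet at (208,225) is blue-topped, with nothing blocking its short sides. I'll start moving towards it.

arm_command(rows=[[[1, -1, 0, 0, 0, 0, 1], [1, -1, 0, 0, 0, 0, 1], [1, -1, 0, 0, 0, 0, 1], [1, -1, 0, 0, 0, 0, 1], [1, -1, 0, 0, 0, 0, 1], [1, -1, 0, 0, 0, 0, 1], [1, -1, 0, 0, 0, 0, 1]]])

```text
t: 0.68
eef_pos: [332.0, -370.2, 405.0]
tcp_rot: [3.141, -0.0, 0.425]
ft_force: [0.1, -0.9, -0.3]
opening: 0.999
grip_force: 0.0
```

```bash
cat >> h.py <<'E'
def cmd(target,yaw):
    """print shift/turn units from measured pose to a tool-down target (TCP mm, yaw deg)"""
    t,r=pose();Rt=(R.from_euler('z',yaw,degrees=True)*R.from_euler('x',180,degrees=True)).as_matrix()
    s=state();print("t",round(s["t"],2),"tcp",t.round(1),"rot deg",np.degrees(s["tcp_rot"]).round(1),"F",s["ft_force"].round(1),"open",round(s["opening"],3),"grip",round(s["grip_force"],1))
    print("shift",(r.T@(np.array(target)-t)/150).round(3),"turn",(R.from_matrix(r.T@Rt).as_rotvec()/(2*np.pi)).round(4))
E
python3 - <<'E'
from h import *
cmd([543,281,300],145.8)
z=np.load("top.npz");P=cloud(cam("top"),z["D"])
print("jar",P[217,125].round(),"black",P[227,198].round(),"cup",P[165,200].round())
E
```

```text
t 0.68 tcp [ 332.  -370.2  405. ] rot deg [180.   -0.   24.3] F [ 0.1 -0.9 -0.3] open 0.999 grip 0.0
shift [ 3.071 -3.376  0.7  ] turn [ 0.      0.     -0.3374]
jar [640. 382.  99.] black [631. 240.  19.] cup [772. 239.  35.]
```

arm_command(rows=[[[1, -1, 0, 0, 0, 0, 1], [1, -1, 0, 0, 0, 0, 1], [1, -1, 0, 0, 0, 0, 1], [1, -1, 0, 0, 0, 0, 1], [1, -1, 0, 0, 0, 0, 1], [1, -1, 0, 0, 0, 0, 1], [1, -1, 0, 0, 0, 0, 1]]])

```text
t: 1.27
eef_pos: [407.6, -172.9, 404.7]
tcp_rot: [3.141, -0.0, 0.425]
ft_force: [0.5, -0.6, 0.3]
opening: 1.0
grip_force: 0.0
```

arm_command(rows=[[[1, -1, 0, 0, 0, 0, 1], [1, -1, 0, 0, 0, 0, 1], [1, -1, 0, 0, 0, 0, 1], [1, -1, 0, 0, 0, 0, 1], [1, -1, 0, 0, 0, 0, 1], [1, -1, 0, 0, 0, 0, 1], [1, -1, 0, 0, 0, 0, 1]]])

```text
t: 1.85
eef_pos: [483.3, 24.6, 404.3]
tcp_rot: [3.141, 0.0, 0.424]
ft_force: [-1.2, -0.1, -0.3]
opening: 1.001
grip_force: 0.0
```

```bash
python3 -c "
from h import *
cmd([543,281,330],55.8)"
```

```text
t 1.85 tcp [483.3  24.6 404.3] rot deg [180.    0.   24.3] F [-1.2 -0.1 -0.3] open 1.001 grip 0.0
shift [ 1.065 -1.395  0.495] turn [ 0.      0.0001 -0.0876]
```

arm_command(rows=[[[1, -1, 0.4, 0, 0, -0.0875, 1], [1, -1, 0.4, 0, 0, -0.0875, 1], [1, -1, 0.4, 0, 0, -0.0875, 1], [1, -1, 0.4, 0, 0, -0.0875, 1], [1, -1, 0.4, 0, 0, -0.0875, 1], [1, -1, 0.4, 0, 0, -0.0875, 1], [1, -1, 0.4, 0, 0, -0.0875, 1], [1, -1, 0.4, 0, 0, -0.0875, 1]]])

```text
t: 2.52
eef_pos: [558.3, 220.8, 344.2]
tcp_rot: [-3.141, 0.001, 0.97]
ft_force: [0.0, -1.3, 0.4]
opening: 0.999
grip_force: 0.0
```

Run:
```python
from h import *
p=pose();I,D=read_camera("wrist");C=cam("wrist",p)
h=cv2.cvtColor(I,cv2.COLOR_RGB2HSV);m=cv2.inRange(h,(105,120,60),(125,255,255))
for c in cv2.findContours(m,0,2)[0]:
    if cv2.contourArea(c)>150:
        w=ray_plane(C,c[:,0],18);r=cv2.minAreaRect(w[:,:2].astype(np.float32));print(cv2.boundingRect(c),np.round(r[0],1),np.round(r[1],1),round(r[2],1))
save("w1.png",I)
cmd([543,281,230],55.8)
```

```text
(373, 353, 103, 38) [558.9  65.7] [35.9 89.1] 55.6
(237, 154, 53, 40) [544.4 281. ] [29.4 39.3] 55.6
t 2.57 tcp [558.1 220.5 344.7] rot deg [-180.     0.    55.5] F [-0.6 -0.7 -0.2] open 1.001 grip 0.0
shift [ 0.276 -0.311  0.764] turn [-0.      0.0001 -0.0008]
```

View pics/w1.png

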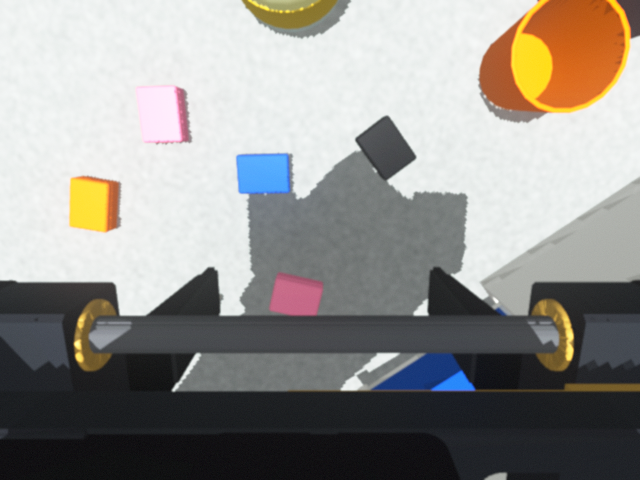

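The wrist view shows the blue tablet at (263,173), with its long side along the closing line. I'll go down over it.

arm_command(rows=[[[0.28, -0.306, 0.3, 0, 0, 0, 1], [0.28, -0.306, 0.3, 0, 0, 0, 1], [0.28, -0.306, 0.5, 0, 0, 0, 1], [0.28, -0.306, 0.7, 0, 0, 0, 1], [0.28, -0.306, 0.85, 0, 0, 0, 1], [0.28, -0.306, 0.95, 0, 0, 0, 1], [0.28, -0.306, 1, 0, 0, 0, 1], [0.28, -0.306, 1, 0, 0, 0, 1]]])

```text
t: 3.23
eef_pos: [543.8, 281.5, 194.1]
tcp_rot: [-3.141, 0.002, 0.969]
ft_force: [-0.1, 0.6, -0.2]
opening: 0.999
grip_force: 0.0
```

arm_command(rows=[[[0, 0, 0, 0, 0, 0, -1], [0, 0, 0, 0, 0, 0, -1], [0, 0, 0, 0, 0, 0, -1], [0, 0, 0, 0, 0, 0, -1], [0, 0, 0, 0, 0, 0, -1], [0, 0, 0, 0, 0, 0, -1], [0, 0, 0, 0, 0, 0, -1], [0, 0, 0, 0, 0, 0, -1], [0, 0, 0, 0, 0, 0, -1], [0, 0, 0, 0, 0, 0, -1]]])

```text
t: 4.07
eef_pos: [543.4, 283.4, 194.7]
tcp_rot: [3.142, 0.0, 0.972]
ft_force: [-0.4, 0.6, 0.9]
opening: 0.421
grip_force: 30.0
```

arm_command(rows=[[[0, 0, -1, 0, 0, 0, -1], [0, 0, -1, 0, 0, 0, -1], [0, 0, -1, 0, 0, 0, -1], [0, 0, -1, 0, 0, 0, -1], [0, 0, -1, 0, 0, 0, -1]]])

```text
t: 4.48
eef_pos: [543.8, 283.6, 350.5]
tcp_rot: [3.137, -0.007, 0.972]
ft_force: [0.6, 0.8, -0.6]
opening: 0.418
grip_force: 30.0
```

```bash
python3 -c "
from h import *
cmd([566,52,310],91.9)"
```

```text
t 4.48 tcp [543.8 283.6 350.5] rot deg [179.7  -0.4  55.7] F [ 0.6  0.8 -0.6] open 0.418 grip 30.0
shift [-1.194  0.992  0.266] turn [ 0.0011 -0.0009 -0.1006]
```

arm_command(rows=[[[-1, 0.99, 0, 0, 0, -0.1, -1], [-1, 0.99, 0, 0, 0, -0.1, -1], [-1, 0.99, 0, 0, 0, -0.1, -1], [-1, 0.99, 0, 0, 0, -0.1, -1], [-1, 0.99, 0, 0, 0, -0.1, -1], [-1, 0.99, 0, 0, 0, -0.1, -1], [-1, 0.99, 0, 0, 0, -0.1, -1], [-1, 0.99, 0, 0, 0, -0.1, -1]]])

```text
t: 5.15
eef_pos: [581.5, 75.1, 344.0]
tcp_rot: [-3.141, -0.0, 1.597]
ft_force: [-0.3, 1.0, -0.1]
opening: 0.421
grip_force: 30.0
```

```bash
python3 -c "
from h import *
p=pose();I,D=read_camera('wrist');save('w2.png',I)
cmd([566,52,228],91.9)"
```

```text
t 5.2 tcp [581.4  76.  344.1] rot deg [-179.9   -0.    91.6] F [ 0.8  0.5 -0.2] open 0.416 grip 30.0
shift [-0.157 -0.106  0.774] turn [-0.0001 -0.     -0.0009]
```

View pics/w2.png

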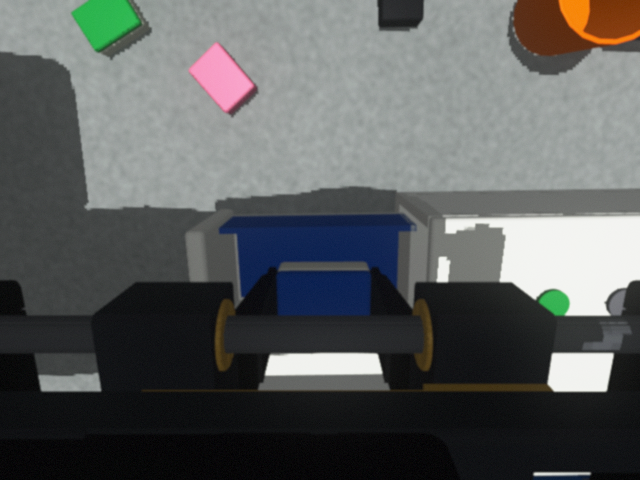

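The wrist view shows the tablet held at (325,290) over the blue bay. Next I'll centre it, lower it and release.

arm_command(rows=[[[-0.157, -0.106, 0, 0, 0, 0, -1], [-0.157, -0.106, 0.15, 0, 0, 0, -1], [-0.157, -0.106, 0.3, 0, 0, 0, -1], [-0.157, -0.106, 0.45, 0, 0, 0, -1], [-0.157, -0.106, 0.6, 0, 0, 0, -1], [-0.157, -0.106, 0.7, 0, 0, 0, -1], [-0.157, -0.106, 0.76, 0, 0, 0, -1], [-0.157, -0.106, 0.76, 0, 0, 0, -1], [-0.157, -0.106, 0.76, 0, 0, 0, -1]]])

```text
t: 5.95
eef_pos: [566.3, 52.6, 230.8]
tcp_rot: [-3.141, 0.0, 1.601]
ft_force: [0.8, -0.7, -0.2]
opening: 0.416
grip_force: 30.0
```

Opening to about 57 mm, then lifting.

arm_command(rows=[[[0, 0, 0, 0, 0, 0, 0.2], [0, 0, 0, 0, 0, 0, 0.2], [0, 0, 0, 0, 0, 0, 0.2], [0, 0, 0, 0, 0, 0, 0.2], [0, 0, 0, 0, 0, 0, 0.2], [0, 0, 0, 0, 0, 0, 0.2]]])

```text
t: 6.45
eef_pos: [566.3, 51.7, 231.0]
tcp_rot: [3.141, 0.0, 1.6]
ft_force: [-0.0, 0.9, -0.1]
opening: 0.599
grip_force: 0.0
```

arm_command(rows=[[[0, 0, -0.1, 0, 0, 0, 0.2], [0, 0, -0.3, 0, 0, 0, 0.2], [0, 0, -0.5, 0, 0, 0, 0.2], [0, 0, -0.75, 0, 0, 0, 0.2], [0, 0, -0.75, 0, 0, 0, 0.2]]])

```text
t: 6.87
eef_pos: [566.9, 51.8, 349.4]
tcp_rot: [3.133, 0.001, 1.6]
ft_force: [0.7, 0.2, 1.1]
opening: 0.605
grip_force: 0.0
```

arm_command(rows=[[[0, -1, 0, 0, 0, 0.15, -1], [0, -1, 0, 0, 0, 0.15, -1], [0, -1, 0, 0, 0, 0.15, -1], [0, -1, 0, 0, 0, 0.15, -1], [0, -1, 0, 0, 0, 0.15, -1], [0, -1, 0, 0, 0, 0.15, -1], [0, -1, 0, 0, 0, 0.15, -1], [0, -1, 0, 0, 0, 0.15, -1], [0, -1, 0, 0, 0, 0.15, -1]]])

```text
t: 7.62
eef_pos: [416.3, 47.4, 343.3]
tcp_rot: [3.141, -0.0, 0.654]
ft_force: [0.5, -0.0, -0.1]
opening: 0.037
grip_force: 0.0
```

Run:
```python
from h import *
I,D=read_camera("top");np.savez("top2",I=I,D=D);I2,_=read_camera("scene")
save("c2.png",np.hstack([cv2.resize(I[180:330,120:400],(560,300)),cv2.resize(I2[215:315,270:370],(240,300))]))
P=cloud(cam("top"),D);Q=P[222:295,250:345];q=Q[(Q[...,2]>85)&(Q[...,2]<106)]
if len(q): print(np.percentile(q,[1,50,99],axis=0).round(1).tolist())
cmd([475,22,240],1.9)
```

```text
[[501.3, -58.0, 88.1], [508.7, 10.3, 100.6], [517.2, 89.1, 105.3]]
t 7.72 tcp [416.3  47.4 343.2] rot deg [180.   -0.   37.8] F [0.6 0.1 0.9] open 0.01 grip 0.0
shift [0.205 0.373 0.688] turn [ 0.     -0.      0.0998]
```

View pics/c2.png

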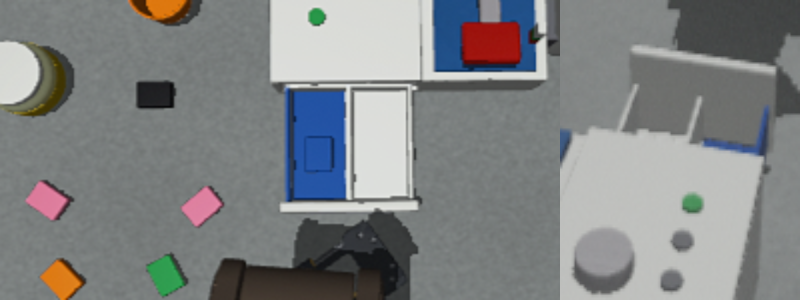

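The tablet lies flat in the blue bay at (318,153) in the crop. Now to the drawer front with the fingers shut.

arm_command(rows=[[[0, 0.3, 0, 0, 0, 0.1, -1], [0, 0.3, 0.3, 0, 0, 0.1, -1], [0.1, 0.37, 0.55, 0, 0, 0.1, -1], [0.2, 0.37, 0.69, 0, 0, 0.1, -1], [0.205, 0.373, 0.69, 0, 0, 0.1, -1], [0.205, 0.373, 0.69, 0, 0, 0.1, -1], [0.205, 0.373, 0.69, 0, 0, 0.1, -1]]])

```text
t: 8.3
eef_pos: [474.8, 21.9, 239.6]
tcp_rot: [3.142, 0.001, 0.035]
ft_force: [-0.1, -0.7, -1.2]
opening: 0.001
grip_force: 0.0
```

```bash
python3 -c "
from h import *
cmd([475,22,240],1.9)"
```

```text
t 8.3 tcp [474.8  21.9 239.6] rot deg [180.   0.   2.] F [-0.1 -0.7 -1.2] open 0.001 grip 0.0
shift [ 0.001 -0.    -0.003] turn [0.     0.0001 0.0002]
```

arm_command(rows=[[[0.05, 0, 0, 0, 0, 0, -1], [0.1, 0, 0, 0, 0, 0, -1], [0.15, 0, 0, 0, 0, 0, -1], [0.2, 0, 0, 0, 0, 0, -1], [0.26, 0, 0, 0, 0, 0, -1], [0.33, 0, 0, 0, 0, 0, -1], [0.4, 0, 0, 0, 0, 0, -1], [0.47, 0, 0, 0, 0, 0, -1], [0.54, 0, 0, 0, 0, 0, -1], [0.6, 0, 0, 0, 0, 0, -1]]])

```text
t: 9.13
eef_pos: [565.9, 24.7, 239.8]
tcp_rot: [-3.142, -0.0, 0.03]
ft_force: [-2.4, 1.1, 0.9]
opening: 0.003
grip_force: 1.1
```

arm_command(rows=[[[0.05, 0, 0, 0, 0, 0, -1], [0.1, 0, 0, 0, 0, 0, -1], [0.14, 0, 0, 0, 0, 0, -1], [0.17, 0, 0, 0, 0, 0, -1], [0.2, 0, 0, 0, 0, 0, -1], [0.23, 0, 0, 0, 0, 0, -1], [0.25, 0, 0, 0, 0, 0, -1], [0.25, 0, 0, 0, 0, 0, -1]]])

```text
t: 9.8
eef_pos: [602.9, 25.5, 239.7]
tcp_rot: [3.141, -0.001, 0.029]
ft_force: [0.2, 0.2, -0.9]
opening: 0.004
grip_force: 0.0
```

arm_command(rows=[[[0.02, 0, 0, 0, 0, 0, -1], [0.04, 0, 0, 0, 0, 0, -1], [0.06, 0, 0, 0, 0, 0, -1], [0.075, 0, 0, 0, 0, 0, -1], [0.09, 0, 0, 0, 0, 0, -1]]])

```text
t: 10.22
eef_pos: [616.0, 26.0, 239.7]
tcp_rot: [3.142, -0.0, 0.029]
ft_force: [-1.3, 0.4, -0.4]
opening: 0.005
grip_force: 0.8
```

Run:
```python
from h import *
I,D=read_camera("top");P=cloud(cam("top"),D)
z=np.load("top2.npz");P0=cloud(cam("top"),z["D"])
for u in (258,270,282,300,318,330):
    print(u,[P[v,u].round().astype(int).tolist() for v in range(212,232,3)])
cmd([616,25.5,240],1.9)
save("c3.png",cv2.resize(I[180:300,230:410],None,fx=4,fy=4))
```

```text
258 [[623, 74, 386], [617, 73, 391], [612, 73, 396], [606, 72, 403], [601, 71, 407], [597, 72, 397], [593, 72, 392]]
270 [[627, 56, 363], [621, 55, 366], [616, 55, 368], [611, 55, 364], [606, 55, 363], [601, 55, 361], [597, 55, 359]]
282 [[627, 35, 365], [622, 35, 364], [617, 35, 366], [612, 35, 367], [607, 35, 363], [602, 34, 364], [597, 34, 361]]
300 [[628, 5, 363], [623, 5, 366], [618, 5, 365], [613, 5, 365], [608, 4, 365], [602, 4, 365], [598, 4, 363]]
318 [[628, -25, 373], [622, -25, 381], [616, -25, 385], [610, -25, 393], [605, -25, 399], [599, -25, 404], [594, -25, 406]]
330 [[664, -59, 104], [649, -55, 173], [643, -56, 168], [636, -56, 174], [631, -56, 168], [625, -56, 166], [619, -56, 167]]
t 10.27 tcp [616.4  26.  239.8] rot deg [180.   -0.    1.7] F [-0.   0.2 -0.1] open 0.005 grip 0.1
shift [-0.002  0.003 -0.002] turn [ 0.     -0.0001 -0.0006]
```

View pics/c3.png

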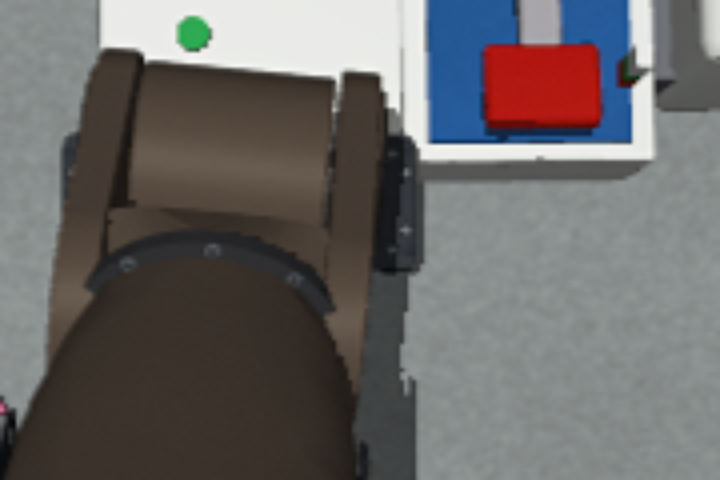

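The arm hides the drawer here; the pad is at (541,85), well clear. I'll keep pushing in small steps until the stop shows up in the force.

arm_command(rows=[[[0.01, 0, 0, 0, 0, 0, -1], [0.02, 0, 0, 0, 0, 0, -1], [0.03, 0, 0, 0, 0, 0, -1], [0.04, 0, 0, 0, 0, 0, -1]]])

```text
t: 10.6
eef_pos: [619.8, 26.1, 239.7]
tcp_rot: [-3.142, 0.009, 0.03]
ft_force: [-28.2, -3.9, 19.2]
opening: 0.004
grip_force: 14.4
```

arm_command(rows=[[[0.008, 0, 0, 0, 0, 0, -1], [0.016, 0, 0, 0, 0, 0, -1], [0.02, 0, 0, 0, 0, 0, -1]]])

```text
t: 10.85
eef_pos: [620.9, 26.1, 239.7]
tcp_rot: [-3.141, 0.015, 0.03]
ft_force: [-42.3, -4.0, 26.5]
opening: 0.004
grip_force: 21.1
```

At the stop (42 N). Backing off to check.

arm_command(rows=[[[-0.1, 0, 0, 0, 0, 0, -1], [-0.35, 0, 0, 0, 0, 0, -1], [-0.6, 0, -0.2, 0, 0, 0, -1], [-0.85, 0, -0.5, 0, 0, 0, -1], [-1, 0, -0.8, 0, 0, 0, -1], [-1, 0, -0.8, 0, 0, 0, -1], [-1, 0, -0.8, 0, 0, 0, -1]]])

```text
t: 11.43
eef_pos: [473.1, 22.0, 364.4]
tcp_rot: [3.141, -0.007, 0.029]
ft_force: [0.8, -0.1, 1.1]
opening: 0.004
grip_force: 0.0
```

Run:
```python
from h import *
I,D=read_camera("top");C=cam("top");P=cloud(C,D)
for u in (265,282,318,326):
    print(u,[P[v,u].round().astype(int).tolist() for v in range(214,230,2)])
h=cv2.cvtColor(I,cv2.COLOR_RGB2HSV);b=np.zeros(h.shape[:2],np.uint8);b[180:220,340:390]=cv2.inRange(h,(0,150,80),(10,255,255))[180:220,340:390]
print("pad",np.median(P[cv2.erode(b,np.ones((3,3)))>0],0).round(1))
cmd([679,-126,390],1.9)
save("c4.png",cv2.resize(I[110:260,230:410],None,fx=4,fy=4))
```

```text
265 [[654, 81, 114], [650, 81, 111], [646, 81, 111], [641, 81, 113], [638, 81, 100], [633, 81, 105], [629, 81, 102], [628, 83, 72]]
282 [[655, 45, 113], [651, 44, 114], [647, 44, 113], [642, 44, 113], [639, 45, 101], [635, 45, 98], [508, 0, 1284], [629, 45, 78]]
318 [[657, -32, 117], [653, -33, 112], [649, -33, 112], [645, -33, 115], [642, -33, 98], [637, -33, 102], [633, -34, 100], [633, -35, 62]]
326 [[658, -50, 112], [654, -50, 112], [650, -50, 112], [646, -50, 110], [642, -51, 101], [638, -51, 105], [634, -51, 97], [635, -53, 50]]
pad [ 678.1 -126.   175.1]
t 11.48 tcp [474.2  21.9 362.4] rot deg [180.   -0.3   1.7] F [0.3 0.1 0.4] open 0.007 grip 0.0
shift [ 1.338  1.025 -0.175] turn [ 0.0001 -0.0009 -0.0007]
```

View pics/c4.png

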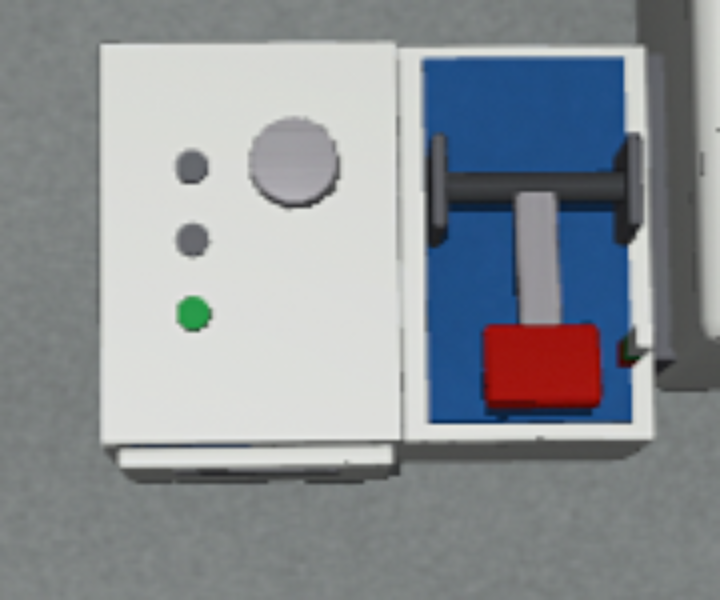

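The crop shows the drawer closed: its front lies as a thin strip at (255,462) against the console, at x about 629, which fits home (console face about 641 minus the 12 mm panel). The lever's red pad is untouched at (541,365). Next I'll move over the pad.

arm_command(rows=[[[0, 0.3, -0.175, 0, 0, 0, -1], [0.2, 0.6, -0.175, 0, 0, 0, -1], [0.5, 1, -0.175, 0, 0, 0, -1], [0.8, 1, -0.175, 0, 0, 0, -1], [1, 1, -0.175, 0, 0, 0, -1], [1, 1, -0.175, 0, 0, 0, -1], [1, 1, -0.175, 0, 0, 0, -1]]])

```text
t: 12.07
eef_pos: [633.6, -125.8, 383.5]
tcp_rot: [3.141, -0.001, 0.028]
ft_force: [-0.3, 0.1, -0.5]
opening: 0.008
grip_force: 0.0
```

arm_command(rows=[[[0.33, 0.02, 0, 0, 0, 0, -1], [0.33, 0.02, 0, 0, 0, 0, -1], [0.33, 0.02, 0, 0, 0, 0, -1], [0.33, 0.02, 0, 0, 0, 0, -1]]])

```text
t: 12.4
eef_pos: [678.9, -125.1, 384.4]
tcp_rot: [-3.141, 0.002, 0.029]
ft_force: [-0.5, 0.2, 0.5]
opening: 0.005
grip_force: 0.0
```

```bash
python3 -c "
from h import *
cmd([677,-126,364],1.9)"
```

```text
t 12.4 tcp [ 678.9 -125.1  384.4] rot deg [-1.8e+02  1.0e-01  1.7e+00] F [-0.5  0.2  0.5] open 0.005 grip 0.0
shift [-0.013  0.005  0.136] turn [-0.0001  0.0002 -0.0006]
```

arm_command(rows=[[[-0.013, 0.005, 0.03, 0, 0, 0, -1], [-0.013, 0.005, 0.06, 0, 0, 0, -1], [-0.013, 0.005, 0.09, 0, 0, 0, -1], [-0.013, 0.005, 0.12, 0, 0, 0, -1], [-0.013, 0.005, 0.14, 0, 0, 0, -1], [-0.013, 0.005, 0.16, 0, 0, 0, -1], [-0.013, 0.005, 0.18, 0, 0, 0, -1], [-0.013, 0.005, 0.2, 0, 0, 0, -1], [-0.013, 0.005, 0.22, 0, 0, 0, -1], [-0.013, 0.005, 0.22, 0, 0, 0, -1]]])

```text
t: 13.23
eef_pos: [676.7, -126.1, 352.6]
tcp_rot: [3.141, 0.001, 0.029]
ft_force: [-2.9, -0.8, 6.1]
opening: 0.004
grip_force: 2.7
```

```bash
python3 -c "
from h import *
cmd([677,-126,344],1.9)"
```

```text
t 13.23 tcp [ 676.7 -126.1  352.6] rot deg [180.    0.    1.7] F [-2.9 -0.8  6.1] open 0.004 grip 2.7
shift [ 0.002 -0.001  0.058] turn [ 0.      0.0001 -0.0007]
```

arm_command(rows=[[[0, 0, 0.015, 0, 0, 0, -1], [0, 0, 0.03, 0, 0, 0, -1], [0, 0, 0.045, 0, 0, 0, -1], [0, 0, 0.057, 0, 0, 0, -1], [0, 0, 0.057, 0, 0, 0, -1], [0, 0, 0.057, 0, 0, 0, -1], [0, 0, 0.057, 0, 0, 0, -1]]])

```text
t: 13.82
eef_pos: [676.5, -126.1, 344.9]
tcp_rot: [3.141, 0.001, 0.029]
ft_force: [-6.4, -0.4, 8.0]
opening: 0.005
grip_force: 4.0
```

Run:
```python
from h import *
F=[]
S,SD=read_camera("scene")
for i in range(6):
    F.append(state()["ft_force"]); I,D=read_camera("top")
print(np.mean(F,0).round(2))
cmd([677,-126,344],1.9)
P=cloud(cam("top"),D);C=cam("scene")
h=cv2.cvtColor(S,cv2.COLOR_RGB2HSV);m=cv2.inRange(h,(0,150,80),(8,255,255));m[:200]=0;m[280:]=0;m[:,280:]=0;Q=cloud(C,SD)
e=cv2.erode(m,np.ones((3,3)))>0;q=Q[e];print("pad scene",np.percentile(q,[2,50,98],axis=0).round(1).tolist())
uv=proj(C,[[677,-126,154]])[0];print(uv);u,v=uv.astype(int)
save("c5.png",np.hstack([cv2.resize(S[v-40:v+40,u-50:u+50],(400,320)),cv2.resize(I[170:250,320:420],(400,320))]))
```

```text
[-6.21 -0.37  7.97]
t 14.17 tcp [ 676.5 -126.1  344.9] rot deg [1.8e+02 1.0e-01 1.7e+00] F [-6.4 -0.6  8.1] open 0.004 grip 4.0
shift [ 0.004 -0.     0.006] turn [ 0.      0.0001 -0.0006]Traceback (most recent call last):
  File "<stdin>", line 10, in <module>
    return _quantile_unchecked(
        a, q, axis, out, overwrite_input, method, keepdims, weights)
    return _ureduce(a,
                    func=_quantile_ureduce_func,
    ...<5 lines>...
                    overwrite_input=overwrite_input,
                    method=method)
    r = func(a, **kwargs)
    result = _quantile(arr,
                       quantiles=q,
    ...<2 lines>...
                       out=out,
                       weights=wgt)
    slices_having_nans = np.isnan(arr[-1, ...])
                                  ~~~^^^^^^^^^
IndexError: index -1 is out of bounds for axis 0 with size 0
```

Run:
```python
from h import *
S,SD=read_camera("scene");W,WD=read_camera("wrist")
C=cam("scene");u,v=proj(C,[[677,-126,154]])[0].astype(int);print(u,v)
Cw=cam("wrist");pw=proj(Cw,[[677,-126,154]])[0];print(pw)
save("c5.png",np.hstack([cv2.resize(S[v-50:v+50,u-50:u+50],(400,400),interpolation=cv2.INTER_CUBIC),cv2.resize(W[80:400,160:480],(400,400))]))
# lever arm height profile (level => constant z along washer x)
for nm,D,c in(("scene",SD,C),("wrist",WD,Cw)):
    P=cloud(c,D);m=(abs(P[...,1]+124)<12)&(P[...,0]>690)&(P[...,0]<785)&(P[...,2]>135)&(P[...,2]<185)&(D>0)
    q=P[m]
    for x in range(695,785,10):
        k=q[abs(q[:,0]-x)<5]
        if len(k):print(nm,x,len(k),np.percentile(k[:,2],[10,50,90]).round(1))
```

```text
247 243
[323.20762003 290.48478012]
scene 695 40 [149.6 153.2 154.4]
scene 705 36 [147.  152.1 153.5]
scene 715 33 [146.4 152.  153.3]
scene 725 36 [149.7 152.3 153.5]
scene 735 40 [145.9 152.1 153.6]
scene 745 35 [148.  151.7 153.3]
scene 755 37 [148.6 152.  153.3]
scene 765 37 [149.7 152.2 153.5]
scene 775 29 [151.6 153.1 154.7]
wrist 695 1208 [153.1 154.1 154.9]
wrist 705 1053 [152.  153.1 154. ]
wrist 715 1074 [152.  153.  153.9]
wrist 725 1148 [152.1 153.  153.8]
wrist 735 1218 [151.9 152.9 153.8]
wrist 745 1265 [151.9 152.9 153.8]
wrist 755 1315 [151.8 152.8 153.8]
wrist 765 1388 [151.7 152.8 153.7]
wrist 775 1670 [152.1 153.7 155.2]
```

View pics/c5.png

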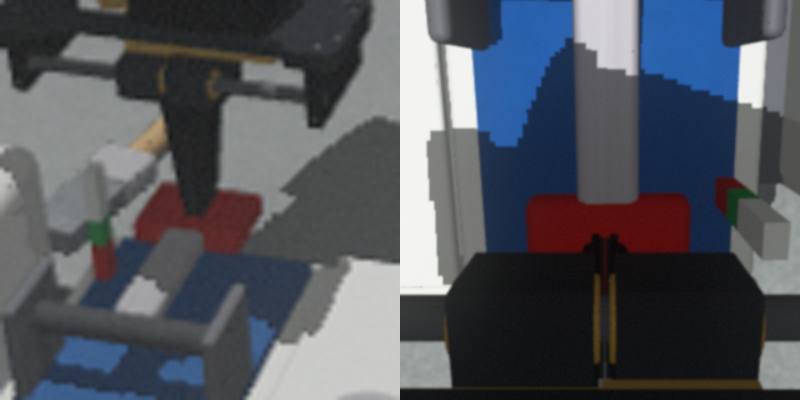

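The crop shows the fingertips on the red pad, level with the green band on the post at (98,232). The lever arm's height is constant to 0.3 mm over 60 mm, so it is level. Handing in while holding it.

```bash
python3 -c "
from h import *
print(job_done())"
```

```text
the job is handed in; nothing more can be done
None
```

The job is handed in at about 14 s: the blue tablet is in the blue bay, the drawer is pushed home to its stop, and the gripper is still holding the flush lever level at the green band.

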